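# Hang the rice spatula on the drying rack and set its dial

## Task

Lift the wooden rice spatula out of its ceramic stand and hang it by the hole in its handle on the peg of the drying rack, so that it hangs down freely. Once it hangs there and you have let it go, start the rack by turning its dial so that the white pointer is at the orange mark. Leave everything else on the counter standing where it is.

Things in the scene. Friction and masses are not known exactly. Their poses are not given: they have to be found in the camera images.
- spatula: Wooden rice spatula, 42-84 g, blade down in the stand (leaning up to 3 deg). 200 mm long, 10 thick. Origin: middle of the blade's bottom end; z to the handle's end, y across its width, x through its faces (both alike). Blade 60 wide to z=78, shoulder 46 to z=89, then straight handle 30 wide to z=200 with an 18 eye at z=180. Pinch its width near z=160: the peg passes between the fingers.
- spatula_eye (a point): Centre of the 18 mm diameter through hole in the handle, mid-thickness, 20 mm below the handle's end. Axes as the spatula's (x = the hole's axis).
- spatula_stand: Blue ceramic stand, loose, 0.6 kg, 40 x 90 x 70 mm high (x, y, z), with one slot open at the top: 13 (x) by 66 (y), its floor 8 above the counter. Origin: centre of the underside, z up. The spatula's blade stands on the slot's floor, its axes along the stand's; it comes out straight up, free after 62.
- rack: Fan drying rack, fixed: white base 160 (x) by 280 (y) mm, 40 high, black grille. A steel column, 20 diameter, at x=55, y=-80, top at z=280, carries the peg; the dial is at x=-20, y=75. Origin: centre of the base's underside, z up. Its front (-x) faces roughly the robot's right (world -y).
- peg: The rack's only peg: fixed brass rod, 8 mm diameter, round tip. Origin: its root, on the rod's axis at the column, 265 above the counter. x runs along the rod from root to tip (x=84), to the rack's front, rising 10 deg; y is level. Hung on it, the eye's centre is about 5 below the axis, the blade clear of the base; it may swing a bit and slide to the column.
- dial (a joint): Dial angle, rad: 0 = pointer to the rack's front (-x), growing clockwise seen from above, stop at 2.8. Thin black ticks on the base at 0, 0.7 and 2.1, the orange mark at 1.4. Starts between 0 and 0.45. No spring, no clicks: light friction (0.04 N m), it stays where it is left.
- dial_grip (a point): Point on the dial's vertical axis, 77 mm above the counter, where its bar is gripped. Black dial: disc of 44 diameter, its top 54 above the counter, with a bar across it 42 long, 14 wide, its top 84 above the counter. The point turns with the dial: x along the bar; the white pointer line is on the bar's top at the -x end.
- dial_mark (a point): Middle of the orange mark, a bar 18 x 7 mm on the top of the rack's base, 49 mm from the dial's axis.
- teacup: White ceramic teacup, loose bystander, 74 mm diameter, 65 mm high. Origin: centre of underside.
- rice_measure: Green plastic measuring cup, loose bystander, 68 mm diameter, 75 mm high. Origin: centre of underside.
- washing_bowl: Translucent plastic rice washing bowl, loose bystander, 200 mm diameter, 90 mm high. Origin: centre of underside.
- strainer: Small steel mesh strainer, loose bystander, 84 mm diameter, 38 mm high, with a wire handle 95 mm long to its +x. Origin: centre of underside.
- sauce_bottle: Amber bottle with a red cap, loose bystander, 60 mm diameter, 170 mm high. Origin: centre of underside.
There are look-alikes about, which are no part of the job. Several things have the shape of the spatula; the one meant has the colours described above.

How it is judged:
By the outcome, as a careful person would: the job done as asked, in the order asked, and still so for the second after the job is handed in, with the robot touching nothing.
It also fails if it takes over 64 s, if anything falls off the work surface, if the arm or the gripper's body presses on something with over 40 N, if the wrist force passes 120 N, or if a joint passes its speed limit or range.

## Robot

A 6-joint arm with a two-finger parallel gripper is mounted at the origin on the work surface. World frame = base frame: x ahead of the robot, y to its left, z up, the work surface at z = 0. Lengths are in m, angles in rad, forces in N, time in s.
With the tool pointing down it reaches from about 0.35 to 0.875 m from the base axis. Payload 4.2 kg.
Tool frame: the origin (TCP) lies at the very end of the fingers, on their centre line; the grasp point (between the pads) lies 19 mm behind it (r.grip_depth is the distance from the TCP to the grasp point, in m); z points along the fingers, y is the line along which they close (so a half turn about z gives the same grasp; the last joint's range is limited). The gripper opens to 87 mm and grips with 3 to 60 N. Pads are 19 mm wide; open, the fingers measure 117 mm over their backs; the gripper's body (75 mm by 190 mm) begins 51 mm behind the grasp point.
Start: joints at [1.594, 0.385, 0.008, 0, -1.194, -0.259], TCP at [0.146, 0.608, 0.223] pointing down, gripper open.
Joint ranges: [-3.14, 3.14], [-1.21, 2.06], [-1.07, 1.41], [-3.16, 2.05], [-2.99, -0.16], [-3.1, 3.1]. Speed limits (rad/s): [2.79, 2.79, 3.14, 3.14, 3.14, 3.14].

## Interface

Orientations are given as a 3x3 rotation matrix whose columns are the frame's x, y, z axes.
In Python, from cell import r, capture, get_calibration gives the robot as it stands. The module is installed in compiled form; this text tells all that it offers.
- The arm moves only by the tool step_arm, never from a script. Its argument "targets" is a list that holds one entry, the list of rows, each a list of 5 numbers: the opening, from 0 (shut) to 1 (fully open), then the shift along the tool's x, y, z in m, then the turn about the tool's z in degrees. A call has 1 to 12 rows; each row is the pose to reach, as a shift and turn from the pose commanded when the call began, along the tool's axes at that moment; what a row does not reach only later rows make up. A row lasts 1/12 s, in which the tool goes at most 41.7 mm and 7.16 degrees, less where a joint would pass 70% of its speed; a pose out of reach is approached as far as the arm can. A call with a gripper value outside its range is refused whole. The fingers move at their own pace and stop on an object; "force" is the grip in N (left out, the last holds). Time passes only in rows, so rows that repeat a pose let the fingers close. It gives the time, the measured TCP pose, the force, the opening and the grip force at its end, in the units of the state.
- r.read_state(): the state, without advancing time (a new reading comes with each control period).
- capture(name): name is "scene" or "top"; returns the picture (400x640x3 uint8, blue, green, red); there is no depth.
- get_calibration(name): a dict with "vfov" (degrees; the focal length in pixels is half the picture's height over the tangent of half this angle, whatever the lens; pixels are square), "cx", "cy" (the principal point, pixels), "cam_to_world" (4x4, takes a point from camera to world coordinates). Camera axes: x right, y up, looking along -z (the intrinsics and any distortion apply to the point x, -y, -z); pixel columns grow to the right and rows downward; lengths in m; the calibration is good to about 2 mm. A picture is of the moment at which its call begins. get_calibration takes no time and is no camera call.
- r.finish_job(): hands the job in; it is judged then, once.
The state is a dict: "clock": time; "joint_positions": joint angles; "qvel": joint speeds; "joint_torque": joint torques, N m; "tool_pos": TCP position; "ee_rot": TCP orientation; "ft_force": force on the tool from outside, world axes, zero at the start; "torque": the same for the moment, N m; "grip_width": finger opening in m; "finger_force": force on a finger pad.
Only numpy, scipy, OpenCV 4.12 (cv2) and the standard library are available. Lean on these libraries where they do the work, as an engineer would, in place of code of your own. Each camera call takes 0.05 s, during which the arm holds its last target. There are 200 camera calls.

## Working session

There is one attempt and no reset: what is moved stays moved. The work goes in short steps, Python scripts to look and compute and a tool call to move; the robot and the scene stay as the last step left them, time stands still between calls to the robot, and variables do not carry over. Pictures are saved under pics/ and viewed, at most 11 in all, crops included, and the job is handed in when it is done.

Besides the shell and the picture viewer there is one more tool, called after ">>>" by a JSON object that holds its "op" and its "data", one argument or row to a line. step_arm: Moves the arm, as the interface text tells. Its arguments: {"type":"object","properties":{"targets":{"type":"array","items":{"type":"array","items":{"type":"array","items":{"type":"number"}}}},"force":{"type":"number"}},"required":["targets"]}

```bash
mkdir -p pics; python3 - <<'E'
from cell import r,capture,get_calibration
import cv2,numpy as np
np.set_printoptions(precision=4,suppress=True)
for n in("scene","top"):
    cv2.imwrite(f"pics/{n}0.png",capture(n)); c=get_calibration(n); print(n,c)
s=r.read_state();print(s)
E
```

```text
scene {'vfov': 52.7727058487256, 'cx': 326.52937782237535, 'cy': 206.30450690320546, 'cam_to_world': array([[ 0.5104, -0.5846,  0.6306,  1.2871],
       [ 0.8598,  0.3368, -0.3838, -0.4718],
       [ 0.012 ,  0.7381,  0.6746,  0.9341],
       [ 0.    ,  0.    ,  0.    ,  1.    ]])}
top {'vfov': 57.06137896530232, 'cx': 317.0300963215228, 'cy': 200.66809817119778, 'cam_to_world': array([[ 0.0281,  0.9914, -0.1276,  0.4638],
       [-0.9995,  0.0261, -0.0174, -0.0448],
       [-0.0139,  0.128 ,  0.9917,  1.0399],
       [ 0.    ,  0.    ,  0.    ,  1.    ]])}
{'clock': 0.1, 'joint_positions': array([ 1.5936,  0.3855,  0.0068, -0.0004, -1.194 , -0.2586]), 'qvel': array([ 0.0003, -0.0005,  0.0051,  0.0012, -0.0008,  0.0007]), 'joint_torque': array([ -0.0006, -39.1686,  18.7937,   4.2319,   0.0135,  -0.0001]), 'tool_pos': array([0.1459, 0.6072, 0.2216]), 'ee_rot': array([[ 0.9723, -0.2338, -0.0003],
       [-0.2338, -0.9723, -0.0019],
       [ 0.0001,  0.0019, -1.    ]]), 'ft_force': array([ 0.5922, -0.5795,  0.4613]), 'torque': array([-0.0301, -0.0625, -0.0319]), 'finger_force': 0.0, 'grip_width': 0.08740838591719016}
```

View pics/scene0.png

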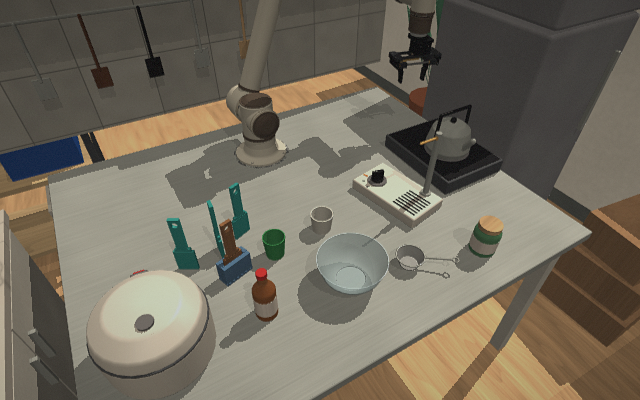

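View pics/top0.png

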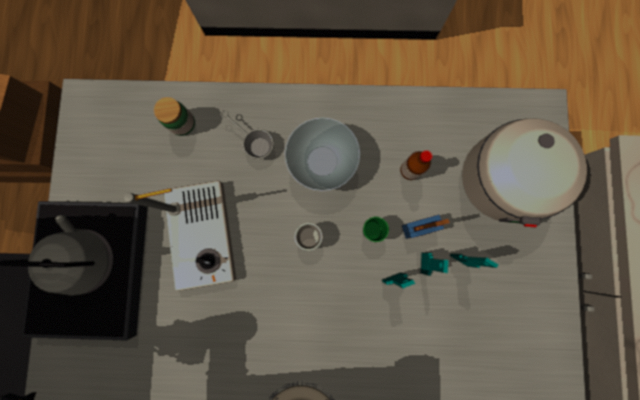

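The scene view shows the brown spatula in the blue stand at about (232,250), with three teal look-alikes beside it. The rack is at (400,190), with the dial at (377,177) and the peg at (430,141). In the top view the stand is at (427,226), the dial at (207,260) and the peg at (150,193).

```bash
python3 - <<'E'
import cv2,numpy as np
s=cv2.imread("pics/scene0.png");t=cv2.imread("pics/top0.png")
def crop(im,x,y,w,h,k):
    o=cv2.resize(im[y:y+h,x:x+w],None,fx=k,fy=k,interpolation=cv2.INTER_CUBIC)
    for i in range(0,w,10):
        cv2.line(o,(i*k,0),(i*k,8 if (x+i)%50 else 20),(0,255,255),1)
        if (x+i)%20==0: cv2.putText(o,str(x+i),(i*k,30),0,.35,(0,255,255),1)
    for j in range(0,h,10):
        cv2.line(o,(0,j*k),(8,j*k),(0,255,255),1)
        if (y+j)%20==0: cv2.putText(o,str(y+j),(10,j*k+4),0,.35,(0,255,255),1)
    return o
a=crop(s,190,180,80,110,5);b=crop(t,390,200,80,50,5)
o=np.zeros((550,800,3),np.uint8);o[:550,:400]=a;o[:250,400:]=b
cv2.imwrite("pics/c1.png",cv2.convertScaleAbs(o,alpha=1.5))
a=crop(s,345,100,100,120,5);b=crop(t,120,180,120,120,3)
o=np.zeros((600,800,3),np.uint8);o[:600,:500]=a;o[:360,500:]=b[:,:300]
b=crop(t,180,240,60,48,5);o[360:600,500:]=b
cv2.imwrite("pics/c2.png",cv2.convertScaleAbs(o,alpha=1.3))
E
```

```text
(no output)
```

View pics/c1.png

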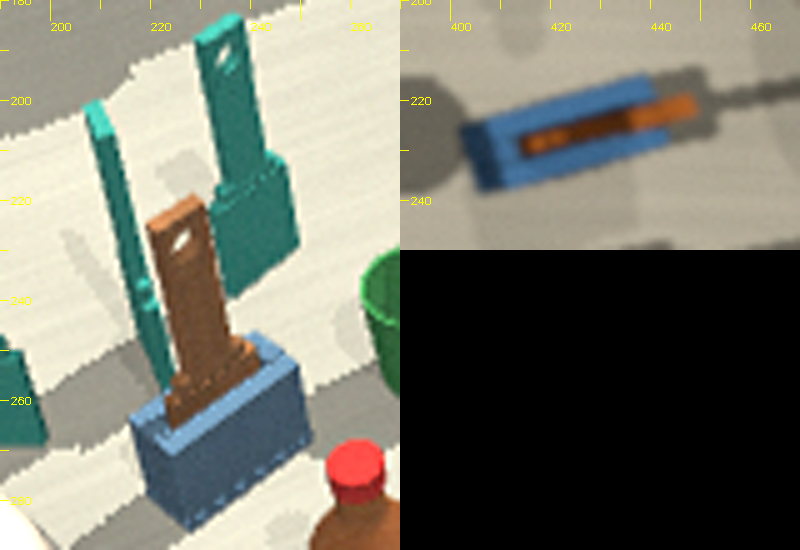

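View pics/c2.png

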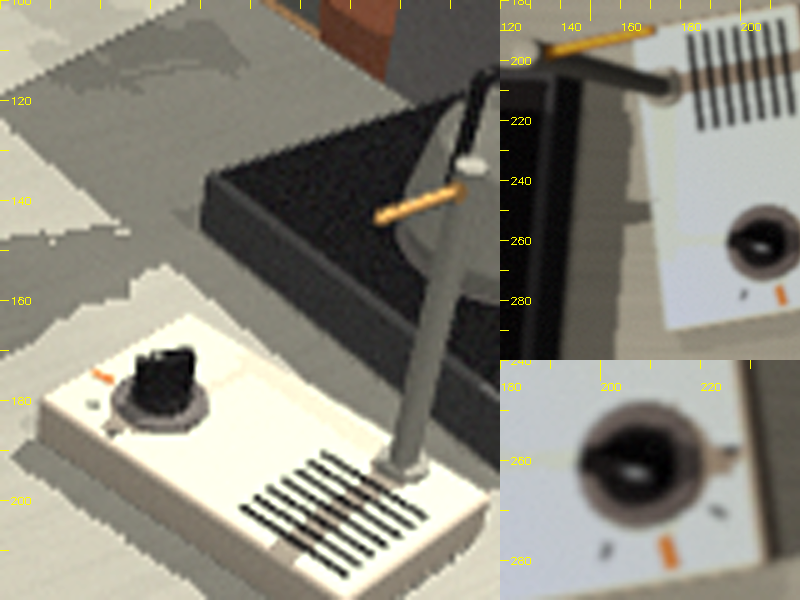

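```bash
cat > h.py <<'E'
import numpy as np
from cell import r,capture,get_calibration
from scipy.optimize import least_squares
from scipy.spatial.transform import Rotation as R
np.set_printoptions(precision=4,suppress=True)
C={n:get_calibration(n) for n in("scene","top")}
def proj(n,p):
    c=C[n];q=np.linalg.inv(c["cam_to_world"])@np.append(p,1);f=200/np.tan(np.radians(c["vfov"]/2))
    return np.array([c["cx"]+f*q[0]/-q[2],c["cy"]-f*q[1]/-q[2]])
def pose(v): 
    T=np.eye(4);T[:2,3]=v[:2];T[:3,:3]=R.from_euler('z',v[2]).as_matrix();return T
def fit(obs,x0,T=pose):
    f=lambda v:np.concatenate([proj(n,(T(v)@np.append(p,1))[:3])-u for n,p,u in obs])
    s=least_squares(f,x0,loss='soft_l1');return s.x,f(s.x).reshape(-1,2)
E
python3 - <<'E'
from h import *
m=lambda a:np.array([-.02-.049*np.cos(a),.075+.049*np.sin(a),.04])
c,s=np.cos(np.radians(10)),np.sin(np.radians(10))
tip=[.045-.084*c,-.08,.265+.084*s]; tip2=[.055-.084*c,-.08,.265+.084*s]
o=[("top",[.055,-.08,.04],(176,209.3)),("top",[.055,-.08,.28],(127.3,196)),("top",m(1.4),(213.6,278.4)),("top",[-.02,.075,.054],(208,261)),
("scene",[.055,-.08,.28],(439,132.4)),("scene",m(1.4),(365.6,175.2)),("scene",[-.08,.14,.04],(353,180)),("scene",[.08,.14,.04],(382.6,163)),("scene",[.08,-.14,.04],(443,198.4)),("scene",[-.08,-.14,.04],(414,217))]
v,e=fit(o,[.45,.25,1.5]);print(v,"\n",e)
for t in(tip,tip2):
  q=(pose(v)@np.append(t,1))[:3];print(q,proj("top",q)-(171.7,189.7),proj("scene",q)-(420.6,143.6))
for p in ([-.02,.075,.077],m(1.4),[.055,-.08,.265]): print((pose(v)@np.append(p,1))[:3])
o=[("top",[-.02,.045,.07],(407.4,224.4)),("top",[.02,.045,.07],(411.4,237.4)),("top",[-.02,-.045,.07],(439,214.6)),("top",[.02,-.045,.07],(444.4,228)),
("scene",[-.02,-.045,.07],(216.4,263.6)),("scene",[-.02,.045,.07],(241.6,246.6)),("scene",[.02,.045,.07],(250,253)),("scene",[.02,-.045,.07],(224.4,270.4))]
for sw in (1,-1):
  oo=[(n,[p[0]*(sw if n=="top" else 1),p[1],p[2]],u) for n,p,u in o]
  for x in([.4,-.3,.3],[.4,-.3,-.3],[.4,-.3,1.5],[.4,-.3,-1.5]):
    w,e2=fit(oo,x);print(sw,w,(e2**2).sum())
    if (e2**2).sum()<60: print(e2)
E
```

```text
[0.4923 0.2953 1.7686] 
 [[-1.9439 -0.6096]
 [ 1.1436  0.5333]
 [ 0.2366 -0.6074]
 [-1.2108 -0.4956]
 [-0.0479 -0.1019]
 [-0.294  -0.2664]
 [-1.1685 -1.3514]
 [-0.4779 -1.8444]
 [ 0.7796 -0.2854]
 [-0.2536  2.987 ]]
[0.5781 0.274  0.2796] [ 0.4582 -0.5946] [-0.8703  0.0615]
[0.5762 0.2838 0.2796] [-4.2412  0.2087] [ 1.2725 -1.1939]
[0.4227 0.2609 0.077 ]
[0.377  0.2433 0.04  ]
[0.5599 0.3649 0.265 ]
1 [ 0.5336 -0.3133  0.2582] 884.0261525851802
1 [ 0.5336 -0.3133  0.2582] 884.0266156505176
1 [ 0.5336 -0.3133  0.2582] 884.0273188257106
1 [ 0.5336 -0.3133  0.2582] 884.026259539208
-1 [ 0.5306 -0.3137  0.3045] 10.892423504332292
[[-0.8061 -1.6217]
 [-0.1597  0.0804]
 [ 0.2767 -1.1715]
 [-0.3141  0.0516]
 [-1.2759 -0.5646]
 [-0.7033 -1.6136]
 [ 0.0033 -0.8669]
 [-0.2122  0.4345]]
-1 [ 0.5306 -0.3137  0.3045] 10.892424475862704
[[-0.8061 -1.6217]
 [-0.1597  0.0804]
 [ 0.2767 -1.1715]
 [-0.3141  0.0516]
 [-1.2759 -0.5646]
 [-0.7032 -1.6136]
 [ 0.0033 -0.8669]
 [-0.2122  0.4345]]
-1 [ 0.5306 -0.3137  0.3045] 10.892424932671648
[[-0.8061 -1.6217]
 [-0.1597  0.0804]
 [ 0.2767 -1.1715]
 [-0.3141  0.0516]
 [-1.2759 -0.5646]
 [-0.7032 -1.6136]
 [ 0.0033 -0.8669]
 [-0.2122  0.4345]]
-1 [ 0.5306 -0.3137  0.3045] 10.892423895280391
[[-0.8061 -1.6217]
 [-0.1597  0.0804]
 [ 0.2767 -1.1715]
 [-0.3141  0.0516]
 [-1.2759 -0.5646]
 [-0.7033 -1.6136]
 [ 0.0033 -0.8669]
 [-0.2122  0.4345]]
```

```bash
cat >> h.py <<'E'
def tri(obs,x0=(.5,0,.1)):
    f=lambda v:np.concatenate([proj(n,v)-u for n,u in obs]);s=least_squares(f,x0);return s.x,f(s.x)
def ray(n,u,z):
    s=least_squares(lambda v:proj(n,np.array([v[0],v[1],z]))-u,[.5,0]);return s.x
E
python3 - <<'E'
from h import *
print("end",tri([("top",(443,222.4)),("scene",(225.5,223.2))]))
for n,u in(("top",(443,222.4)),("scene",(225.5,223.2))): print(ray(n,u,.208))
print("eye scene at .188",ray("scene",(226.2,228),.188))
print("peg tip",tri([("top",(171.7,189.7)),("scene",(420.6,143.6))]))
print("peg root",tri([("top",(135,197.3)),("scene",(437.6,138))]))
print("teal2 top",ray("scene",(209,202),.2),"teal3",ray("scene",(234,185),.2))
s=r.read_state();y=s["ee_rot"][:,1];print(np.degrees(np.arctan2(y[1],y[0])))
# tcp seen?
print(proj("scene",s["tool_pos"]),proj("top",s["tool_pos"]))
E
```

```text
end (array([ 0.5299, -0.3148,  0.2047]), array([-0.6589, -0.3137, -0.8356, -0.1179]))
[ 0.529  -0.3152]
[ 0.5348 -0.3138]
eye scene at .188 [ 0.5317 -0.3141]
peg tip (array([0.5775, 0.2762, 0.2781]), array([-0.3182, -0.2154, -0.5181,  0.165 ]))
peg root (array([0.5614, 0.3613, 0.2611]), array([-0.2611, -0.1825, -0.4377,  0.1603]))
teal2 top [ 0.4265 -0.3221] teal3 [ 0.3916 -0.237 ]
-103.5192228990341
[410.6193  80.2846] [ 11.7032 390.182 ]
```

```bash
cat >> h.py <<'E'
def go(p,yaw=None):
    s=r.read_state();M=s["ee_rot"];d=M.T@(np.array(p)-s["tool_pos"]);x=M[:,0];y0=np.degrees(np.arctan2(x[1],x[0]))
    t=0 if yaw is None else -((yaw-y0+180)%360-180)
    print("shift mm",(d*1000).round(1),"turn",round(t,1),"now",s["tool_pos"],"yaw",round(y0,2),"q6",s["joint_positions"][5].round(2),"w",s["grip_width"].round(4),"F",s["ft_force"].round(1),"t",s["clock"])
E
python3 -c "
from h import *
go((.36,.2,.36),-90);go((.53,-.3145,.36),-162.6)"
```

```text
Traceback (most recent call last):
  File "h.py", line 22, in go
    print("shift mm",(d*1000).round(1),"turn",round(t,1),"now",s["tool_pos"],"yaw",round(y0,2),"q6",s["joint_positions"][5].round(2),"w",s["grip_width"].round(4),"F",s["ft_force"].round(1),"t",s["clock"])
                                                                                                                                         ^^^^^^^^^^^^^^^^^^^^^
AttributeError: 'float' object has no attribute 'round'
```

```bash
sed -i 's/s\["grip_width"\].round(4)/round(s["grip_width"],4)/' h.py
python3 -c "
from h import *
go((.36,.2,.36),-90);go((.53,-.3145,.36),-162.6)"
```

```text
shift mm [ 303.4  346.1 -137.7] turn 76.5 now [0.1459 0.6072 0.2216] yaw -13.52 q6 -0.26 w 0.0874 F [ 0.6 -0.6  0.5] t 0.1
shift mm [ 589.   806.6 -136.8] turn 149.1 now [0.1459 0.6072 0.2216] yaw -13.52 q6 -0.26 w 0.0874 F [ 0.6 -0.6  0.5] t 0.1
```

>>> {"op": "step_arm", "data": {
  "targets": [
    [[0.6,0,0,-0.0417,0],[0.6,0,0,-0.083,0],[0.6,0.03,0.03,-0.11,7],[0.6,0.3,0.34,-0.138,76],[0.6,0.3,0.34,-0.138,76],[0.6,0.3,0.34,-0.138,76],[0.6,0.3,0.34,-0.138,76],[0.6,0.3,0.34,-0.138,76],[0.6,0.3,0.34,-0.138,76],[0.6,0.3,0.34,-0.138,76],[0.6,0.3,0.34,-0.138,76],[0.6,0.3,0.34,-0.138,76]]
  ]
}}

```text
clock: 1.1
tool_pos: [0.3377, 0.2443, 0.3571]
ee_rot: [[0.082, -0.997, -0.0], [-0.997, -0.082, 0.0], [-0.0, 0.0, -1.0]]
ft_force: [1.1, -0.4, -0.1]
grip_width: 0.0525
finger_force: 0.0
```

```bash
python3 -c "
from h import *
go((.53,-.3145,.36),-162.6)"
```

```text
shift mm [ 572.7 -145.6   -3. ] turn 77.3 now [0.3377 0.2443 0.3571] yaw -85.27 q6 -0.94 w 0.0525 F [ 1.1 -0.4 -0.1] t 1.1
```

>>> {"op": "step_arm", "data": {
  "targets": [
    [[0.6,0.57,-0.146,0,77],[0.6,0.57,-0.146,0,77],[0.6,0.57,-0.146,0,77],[0.6,0.57,-0.146,0,77],[0.6,0.57,-0.146,0,77],[0.6,0.57,-0.146,0,77],[0.6,0.57,-0.146,0,77],[0.6,0.57,-0.146,0,77],[0.6,0.57,-0.146,0,77],[0.6,0.57,-0.146,0,77],[0.6,0.57,-0.146,0,77],[0.6,0.57,-0.146,0,77]]
  ]
}}

```text
clock: 2.1
tool_pos: [0.5037, -0.2273, 0.3566]
ee_rot: [[-0.952, -0.306, -0.001], [-0.306, 0.952, 0.0], [0.001, 0.001, -1.0]]
ft_force: [1.2, 1.7, 1.5]
grip_width: 0.0524
finger_force: 0.0
```

```bash
python3 -c "
from h import *
go((.531,-.3145,.27),-162.6)"
```

```text
shift mm [  0.6 -91.4  86.5] turn 0.4 now [ 0.5037 -0.2273  0.3566] yaw -162.18 q6 -1.13 w 0.0524 F [1.2 1.7 1.5] t 2.1
```

>>> {"op": "step_arm", "data": {
  "targets": [
    [[0.6,0,-0.04,0.02,0.4],[0.6,0,-0.085,0.06,0.4],[0.6,0,-0.085,0.086,0.4],[0.6,0,-0.085,0.086,0.4],[0.6,0,-0.085,0.086,0.4],[0.6,0,-0.085,0.086,0.4]]
  ]
}}

```text
clock: 2.6
tool_pos: [0.5303, -0.3061, 0.2722]
ee_rot: [[-0.953, -0.303, 0.001], [-0.303, 0.953, -0.001], [-0.0, -0.001, -1.0]]
ft_force: [-0.5, 0.8, 0.7]
grip_width: 0.0524
finger_force: 0.0
```

```bash
python3 -c "
from h import *
go((.531,-.3145,.149),-162.6);print(r.read_state()['joint_positions'])
import cv2
s=capture('scene');t=capture('top')
a=cv2.resize(s[150:290,170:290],None,fx=4,fy=4,interpolation=2);b=cv2.resize(t[190:270,390:470],None,fx=4,fy=4,interpolation=2)
o=np.zeros((560,800,3),np.uint8);o[:,:480]=a;o[:320,480:]=b;cv2.imwrite('pics/c3.png',o)"
```

```text
shift mm [  2.   -8.  123.2] turn 0.3 now [ 0.5303 -0.3061  0.2722] yaw -162.34 q6 -1.0 w 0.0524 F [-0.5  0.8  0.7] t 2.6
[-0.259   0.3339  0.0557  0.0011 -1.2916 -1.0039]
```

View pics/c3.png

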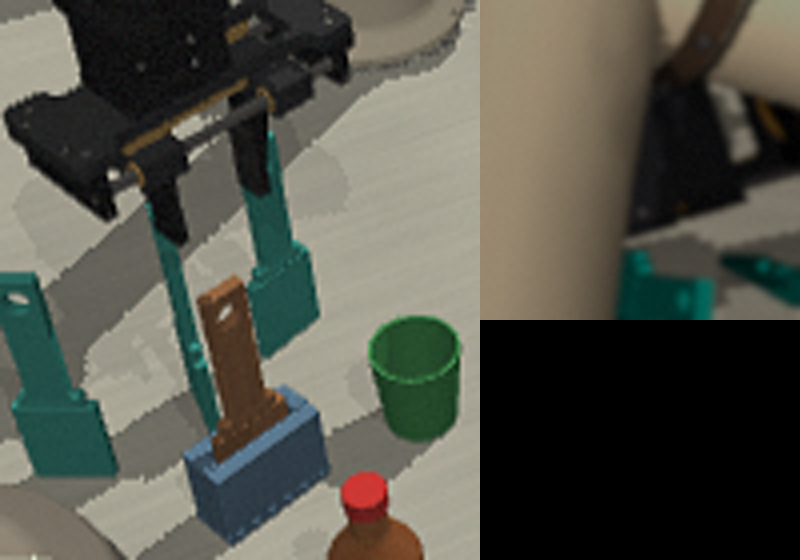

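The gripper hangs above the spatula with its fingertips at scene pixels (216,211) and (234,199). I'll check this against the projected TCP.

```bash
python3 -c "
from h import *
s=r.read_state();print(proj('scene',s['tool_pos']))
for z in (.2722,):
  print(ray('scene',(225.1,204.8),z))
go((.531,-.3145,.149),-162.6)"
```

```text
[223.9105 201.8852]
[ 0.5405 -0.3064]
shift mm [  3.1  -8.  125. ] turn 0.3 now [ 0.531  -0.3056  0.274 ] yaw -162.29 q6 -1.0 w 0.0523 F [ 0.1 -0.  -0.2] t 2.7
```

>>> {"op": "step_arm", "data": {
  "targets": [
    [[0.6,0.001,-0.008,0,0.3],[0.6,0.001,-0.008,0.03,0.3],[0.6,0.001,-0.008,0.06,0.3],[0.6,0.001,-0.008,0.09,0.3],[0.6,0.001,-0.008,0.115,0.3],[0.6,0.001,-0.008,0.125,0.3],[0.6,0.001,-0.008,0.125,0.3],[0.6,0.001,-0.008,0.125,0.3]]
  ]
}}

```text
clock: 3.37
tool_pos: [0.5325, -0.3143, 0.1477]
ee_rot: [[-0.954, -0.299, 0.002], [-0.299, 0.954, -0.001], [-0.002, -0.002, -1.0]]
ft_force: [-1.2, -1.3, 0.0]
grip_width: 0.0523
finger_force: 0.0
```

```bash
python3 -c "
from h import *
import cv2
go((.531,-.3145,.149),-162.6)
s=capture('scene')
cv2.imwrite('pics/c4.png',cv2.resize(s[170:290,170:290],None,fx=5,fy=5,interpolation=2))"
```

```text
shift mm [ 1.5  0.3 -1.3] turn -0.0 now [ 0.5325 -0.3143  0.1477] yaw -162.61 q6 -1.0 w 0.0523 F [-1.2 -1.3  0. ] t 3.3667
```

View pics/c4.png

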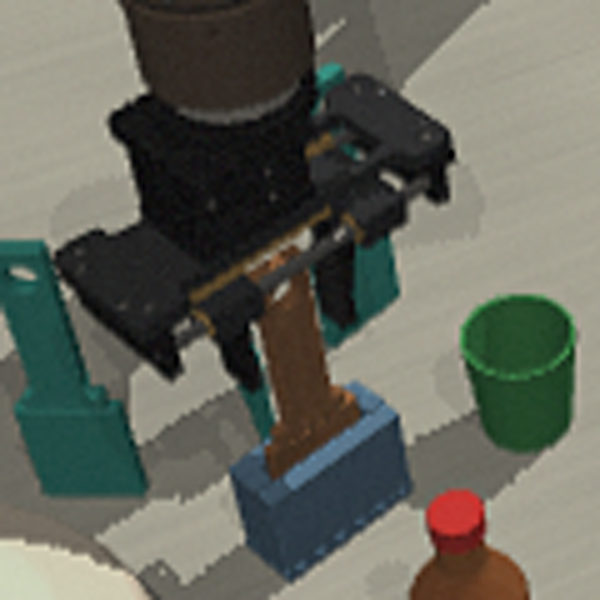

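The handle sits centred between the fingers and the stand is undisturbed, so I'll close and lift.

>>> {"op": "step_arm", "data": {
  "targets": [
    [[0,0,0,0,0],[0,0,0,0,0],[0,0,0,0,0],[0,0,0,0,0],[0,0,0,0,0],[0,0,0,0,0]]
  ],
  "force": 15
}}

```text
clock: 3.92
tool_pos: [0.5317, -0.314, 0.1466]
ee_rot: [[-0.955, -0.298, 0.001], [-0.298, 0.955, -0.0], [-0.0, -0.0, -1.0]]
ft_force: [0.0, 0.6, 1.8]
grip_width: 0.0299
finger_force: 15.0
```

>>> {"op": "step_arm", "data": {
  "targets": [
    [[0,0,0,-0.005,0],[0,0,0,-0.01,0],[0,0,0,-0.02,0],[0,0,0,-0.035,0],[0,0,0,-0.05,0],[0,0,0,-0.07,0],[0,0,0,-0.09,0],[0,0,0,-0.12,0],[0,0,0,-0.15,0],[0,0,0,-0.18,0],[0,0,0,-0.2,0],[0,0,0,-0.2,0]]
  ]
}}

```text
clock: 4.92
tool_pos: [0.5329, -0.3151, 0.3531]
ee_rot: [[-0.954, -0.298, 0.01], [-0.298, 0.955, -0.005], [-0.008, -0.008, -1.0]]
ft_force: [0.4, -1.1, -0.7]
grip_width: 0.03
finger_force: 15.0
```

```bash
python3 -c "
from h import *
import cv2
go((.5,0,.35),-120)
s=capture('scene')
cv2.imwrite('pics/c5.png',cv2.resize(s[70:290,160:300],None,fx=2.7,fy=2.7,interpolation=2))"
```

```text
shift mm [-62.5 310.6   1.1] turn -42.7 now [ 0.5329 -0.3151  0.3531] yaw -162.66 q6 -1.0 w 0.03 F [ 0.4 -1.1 -0.7] t 4.9167
```

View pics/c5.png

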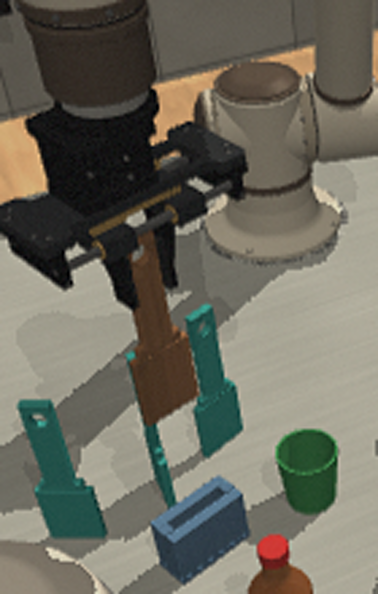

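```bash
python3 -c "
from h import *
go((.588,.2,.31),-79)"
```

```text
shift mm [-206.3  474.5   39.1] turn -83.7 now [ 0.5322 -0.3143  0.3499] yaw -162.67 q6 -1.0 w 0.0299 F [-0.3  0.2 -1.8] t 4.9667
```

>>> {"op": "step_arm", "data": {
  "targets": [
    [[0,-0.008,0.02,0,-3],[0,-0.02,0.05,0,-9],[0,-0.035,0.08,0,-16],[0,-0.05,0.12,0,-23],[0,-0.07,0.16,0,-30],[0,-0.085,0.195,0,-37],[0,-0.1,0.23,0,-44],[0,-0.115,0.265,0,-51],[0,-0.13,0.3,0,-58],[0,-0.145,0.335,0,-65],[0,-0.16,0.37,0,-71],[0,-0.17,0.4,0,-76]]
  ]
}}

```text
clock: 5.97
tool_pos: [0.574, 0.121, 0.3446]
ee_rot: [[0.064, -0.998, -0.002], [-0.998, -0.064, -0.0], [0.0, 0.002, -1.0]]
ft_force: [0.6, -0.3, -0.5]
grip_width: 0.0299
finger_force: 15.0
```

```bash
python3 -c "
from h import *
go((.588,.2,.31),-79)"
```

```text
shift mm [-78.  -19.1  34.6] turn -7.3 now [0.574  0.121  0.3446] yaw -86.33 q6 -0.42 w 0.0299 F [ 0.6 -0.3 -0.5] t 5.9667
```

>>> {"op": "step_arm", "data": {
  "targets": [
    [[0,-0.02,-0.005,0.02,-3],[0,-0.045,-0.012,0.045,-7],[0,-0.07,-0.016,0.07,-7],[0,-0.086,-0.019,0.09,-7],[0,-0.086,-0.019,0.098,-7],[0,-0.086,-0.019,0.098,-7],[0,-0.086,-0.019,0.098,-7],[0,-0.086,-0.019,0.098,-7]]
  ]
}}

```text
clock: 6.63
tool_pos: [0.5891, 0.2048, 0.2494]
ee_rot: [[0.179, -0.984, 0.002], [-0.984, -0.179, 0.0], [-0.0, -0.002, -1.0]]
ft_force: [-0.1, 0.3, -0.1]
grip_width: 0.03
finger_force: 15.0
```

```bash
python3 -c "
from h import *
import cv2
go((.586,.231,.246),-79)
s=capture('scene');t=capture('top')
a=cv2.resize(s[90:210,380:460],None,fx=5,fy=5,interpolation=2);b=cv2.resize(t[150:230,110:210],None,fx=4,fy=4,interpolation=2)
o=np.zeros((600,800,3),np.uint8);o[:,:400]=a;o[:320,400:]=b;cv2.imwrite('pics/c6.png',cv2.convertScaleAbs(o,alpha=1.4))
p=r.read_state();T=p['tool_pos'];e=T+[0,0,.041];print('eye',e,proj('scene',e),proj('top',e))"
```

```text
shift mm [-26.3  -1.6   3.5] turn -0.7 now [0.5891 0.2048 0.2494] yaw -79.71 q6 -0.41 w 0.03 F [-0.1  0.3 -0.1] t 6.6333
eye [0.5891 0.2049 0.2908] [404.0113 148.9999] [203.4581 183.8645]
```

View pics/c6.png

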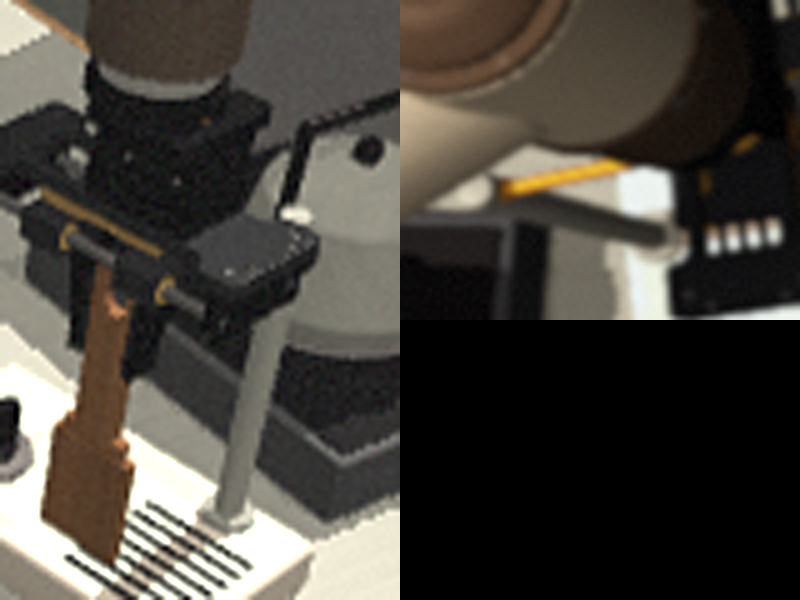

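The scene view shows the spatula vertical in the gripper, with the bottom of the eye at about (404,151), which agrees with the predicted eye at (404,149). In the top view the peg runs from (136,197) to (165,191), partly hidden by the gripper.

```bash
python3 -c "
from h import *
go((.580,.262,.240),-79)"
```

```text
shift mm [-57.8  -1.2   9.9] turn -0.7 now [0.5891 0.2049 0.2498] yaw -79.72 q6 -0.41 w 0.03 F [-0.7 -0.6 -0.7] t 6.7333
```

>>> {"op": "step_arm", "data": {
  "targets": [
    [[0,-0.015,0,0.003,-0.7],[0,-0.03,-0.001,0.006,-0.7],[0,-0.045,-0.001,0.009,-0.7],[0,-0.055,-0.001,0.01,-0.7],[0,-0.058,-0.001,0.01,-0.7],[0,-0.058,-0.001,0.01,-0.7],[0,-0.058,-0.001,0.01,-0.7],[0,-0.058,-0.001,0.01,-0.7]]
  ]
}}

```text
clock: 7.4
tool_pos: [0.5792, 0.2625, 0.2382]
ee_rot: [[0.191, -0.982, 0.0], [-0.982, -0.191, -0.0], [0.0, -0.0, -1.0]]
ft_force: [-0.2, -0.7, -1.0]
grip_width: 0.03
finger_force: 15.0
```

```bash
python3 -c "
from h import *
import cv2
go((.5725,.300,.2334),-79);go((.580,.262,.240),-79)
s=capture('scene');t=capture('top')
a=cv2.resize(s[110:160,395:455],None,fx=8,fy=8,interpolation=2);b=cv2.resize(t[170:220,120:200],None,fx=4,fy=4,interpolation=2)
o=np.zeros((400,800,3),np.uint8);o[:,:480]=a;o[:200,480:]=b;cv2.imwrite('pics/c7.png',cv2.convertScaleAbs(o,alpha=1.6))
p=r.read_state();T=p['tool_pos'];e=T+[0,0,.0414];print('eye',e,proj('scene',e),proj('top',e))"
```

```text
shift mm [-38.   -0.6   4.8] turn 0.0 now [0.5792 0.2625 0.2382] yaw -78.97 q6 -0.49 w 0.03 F [-0.2 -0.7 -1. ] t 7.4
shift mm [ 0.7 -0.7 -1.8] turn 0.0 now [0.5792 0.2625 0.2382] yaw -78.97 q6 -0.49 w 0.03 F [-0.2 -0.7 -1. ] t 7.4
eye [0.5793 0.2623 0.2797] [416.884  144.9496] [177.7077 188.7016]
```

View pics/c7.png

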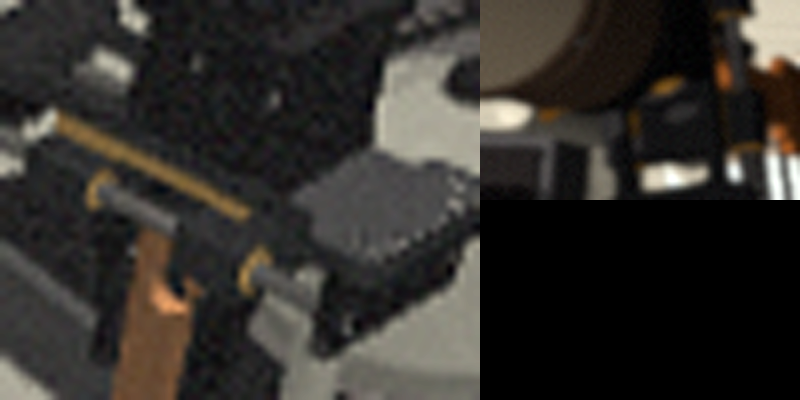

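The gripper hides the peg tip; only the eye's lower rim shows, at about (416,147), where it was predicted. I'll insert along the peg axis in small steps and watch the force.

>>> {"op": "step_arm", "data": {
  "targets": [
    [[0,-0.005,0,0,0],[0,-0.01,0,0,0],[0,-0.015,0,0.001,0],[0,-0.02,0,0.002,0],[0,-0.02,0,0.002,0]]
  ]
}}

```text
clock: 7.92
tool_pos: [0.575, 0.2834, 0.2356]
ee_rot: [[0.192, -0.981, -0.0], [-0.981, -0.192, -0.0], [-0.0, 0.0, -1.0]]
ft_force: [-0.1, -0.0, -0.0]
grip_width: 0.0296
finger_force: 15.0
```

>>> {"op": "step_arm", "data": {
  "targets": [
    [[0,-0.005,0,0.001,0],[0,-0.01,0,0.002,0],[0,-0.01,0,0.002,0],[0,-0.01,0,0.002,0]]
  ]
}}

```text
clock: 8.25
tool_pos: [0.5733, 0.2925, 0.2339]
ee_rot: [[0.192, -0.981, -0.0], [-0.981, -0.192, -0.0], [0.0, 0.0, -1.0]]
ft_force: [0.7, 1.1, -0.3]
grip_width: 0.0298
finger_force: 15.0
```

```bash
python3 -c "
from h import *
import cv2
for i in range(2):
  go((.5725,.300,.2334),-79);s=capture('scene')
t=capture('top')
a=cv2.resize(s[110:220,380:460],None,fx=5,fy=5,interpolation=2);b=cv2.resize(t[170:220,120:200],None,fx=5,fy=5,interpolation=2)
o=np.zeros((550,800,3),np.uint8);o[:,:400]=a;o[:250,400:]=b;cv2.imwrite('pics/c8.png',cv2.convertScaleAbs(o,alpha=1.6))
"
```

```text
shift mm [-7.5 -0.7  0.5] turn 0.1 now [0.5733 0.2925 0.2339] yaw -78.94 q6 -0.53 w 0.0298 F [ 0.7  1.1 -0.3] t 8.25
shift mm [-7.7 -0.6  0.6] turn 0.0 now [0.5734 0.2923 0.234 ] yaw -78.96 q6 -0.53 w 0.0303 F [-0.2 -0.1 -0.7] t 8.3
```

>>> {"op": "step_arm", "data": {
  "targets": [
    [[0,-0.006,0,0.001,0],[0,-0.012,0,0.002,0],[0,-0.018,0,0.003,0],[0,-0.022,0,0.004,0],[0,-0.022,0,0.004,0],[0,-0.022,0,0.004,0]]
  ]
}}

```text
clock: 8.9
tool_pos: [0.569, 0.3142, 0.2298]
ee_rot: [[0.192, -0.981, -0.0], [-0.981, -0.192, -0.0], [0.0, 0.001, -1.0]]
ft_force: [-0.1, -1.1, -1.1]
grip_width: 0.0298
finger_force: 15.0
```

>>> {"op": "step_arm", "data": {
  "targets": [
    [[0,0,0,0.001,0],[0,0,0,0.002,0],[0,0,0,0.003,0],[0,0,0,0.003,0]]
  ]
}}

```text
clock: 9.23
tool_pos: [0.5693, 0.3136, 0.2272]
ee_rot: [[0.191, -0.982, 0.0], [-0.982, -0.191, -0.0], [0.0, -0.0, -1.0]]
ft_force: [-0.4, -0.9, -0.1]
grip_width: 0.0299
finger_force: 15.0
```

```bash
python3 -c "
from h import *
for i in range(3):
  go((.5725,.310,.2334),-79);s=capture('scene')
"
```

```text
shift mm [ 4.1 -2.5 -6.2] turn 0.0 now [0.5693 0.3136 0.2272] yaw -78.98 q6 -0.56 w 0.0299 F [-0.4 -0.9 -0.1] t 9.2333
shift mm [ 4.1 -2.5 -6.2] turn 0.0 now [0.5693 0.3136 0.2272] yaw -78.98 q6 -0.56 w 0.0299 F [-0.4  0.2 -0.3] t 9.2833
shift mm [ 4.2 -2.5 -6.2] turn 0.0 now [0.5693 0.3136 0.2272] yaw -78.98 q6 -0.56 w 0.0297 F [-0.2 -0.1 -0.1] t 9.3333
```

>>> {"op": "step_arm", "data": {
  "targets": [
    [[0,0,0,0.001,0],[0,0,0,0.002,0],[0,0,0,0.002,0]]
  ]
}}

```text
clock: 9.63
tool_pos: [0.5696, 0.3137, 0.2267]
ee_rot: [[0.192, -0.981, 0.002], [-0.981, -0.192, 0.0], [-0.0, -0.002, -1.0]]
ft_force: [-1.8, -0.8, 5.2]
grip_width: 0.0295
finger_force: 15.0
```

>>> {"op": "step_arm", "data": {
  "targets": [
    [[0,0,0,0.001,0],[0,0,0,0.0015,0],[0,0,0,0.0015,0]]
  ]
}}

```text
clock: 9.88
tool_pos: [0.5697, 0.3137, 0.2266]
ee_rot: [[0.192, -0.981, 0.003], [-0.981, -0.192, 0.001], [-0.0, -0.003, -1.0]]
ft_force: [-2.7, -1.4, 7.9]
grip_width: 0.0298
finger_force: 15.0
```

The contact force shows the eye is resting on the peg, so I'll release.

>>> {"op": "step_arm", "data": {
  "targets": [
    [[0,0,0,-0.001,0],[0,0,0,-0.001,0],[0.4,0,0,-0.001,0],[0.5,0,0,-0.001,0],[0.8,0,0,-0.001,0],[0.8,0,0,-0.001,0],[0.8,0,0,-0.001,0],[0.8,0,0,-0.001,0]]
  ]
}}

```text
clock: 10.55
tool_pos: [0.5692, 0.3138, 0.2242]
ee_rot: [[0.191, -0.982, -0.0], [-0.982, -0.191, -0.0], [0.0, 0.001, -1.0]]
ft_force: [0.4, -0.6, -0.9]
grip_width: 0.0602
finger_force: 0.0
```

>>> {"op": "step_arm", "data": {
  "targets": [
    [[0.8,0,0,-0.01,0],[0.8,0,0,-0.03,0],[0.8,0,0,-0.06,0],[0.8,0,0,-0.09,0],[0.8,0,0,-0.12,0],[0.8,0,0,-0.12,0],[0.8,0,0,-0.12,0]]
  ]
}}

```text
clock: 11.13
tool_pos: [0.5699, 0.3142, 0.348]
ee_rot: [[0.191, -0.982, 0.005], [-0.982, -0.191, 0.004], [-0.003, -0.006, -1.0]]
ft_force: [-0.3, -1.1, -1.1]
grip_width: 0.0699
finger_force: 0.0
```

```bash
python3 -c "
from h import *
import cv2
go((.4227,.2609,.35))
s=capture('scene');t=capture('top')
a=cv2.resize(s[100:220,345:445],None,fx=5,fy=5,interpolation=2);b=cv2.resize(t[240:290,180:240],None,fx=5,fy=5,interpolation=2)
o=np.zeros((600,800,3),np.uint8);o[:,:500]=a;o[:250,500:]=b;o[250:550,500:]=cv2.resize(s[160:190,360:390],None,fx=10,fy=10,interpolation=2)
cv2.imwrite('pics/c9.png',cv2.convertScaleAbs(o,alpha=1.4))
"
```

```text
shift mm [ 24.1 154.6  -2.9] turn 0 now [0.5699 0.3142 0.348 ] yaw -78.97 q6 -0.56 w 0.0699 F [-0.3 -1.1 -1.1] t 11.1333
```

View pics/c9.png

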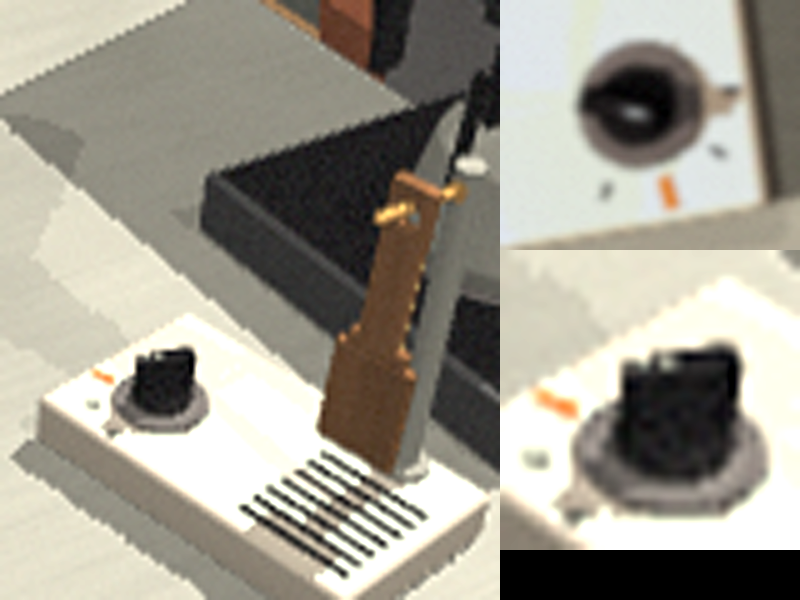

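The spatula hangs freely on the peg: the handle is at about (425,140) and the peg tip shows in front of the eye. The dial's pointer is at about (376,171) in the scene and (207,262.6) in the top view. I still need its exact angle.

```bash
python3 -c "
from h import *
v=[.4923,.2953,1.7686];P=pose(v)
for a in(0,.1,.2,.3,.45):
  f=lambda rr,w=0:(P@np.array([-.02-rr*np.cos(a)+w*np.sin(a),.075+rr*np.sin(a)+w*np.cos(a),.084,1]))[:3]
  print(a,'top',[proj('top',f(k)).round(1) for k in(-.021,0,.012,.021)],'sc',[proj('scene',f(k)).round(1) for k in(-.021,0,.012,.021)],[proj('scene',f(k,w)).round(1) for k in(.021,-.021) for w in (-.007,.007)])
import cv2
s=capture('scene')[164:180,366:392].max(2);t=capture('top')[252:270,196:220].max(2)
print(s);print(t)
"
```

```text
0 top [array([195.1, 262.3]), array([203.2, 260.9]), array([207.8, 260.1]), array([211.2, 259.5])] sc [array([382.1, 168. ]), array([378. , 170.4]), array([375.6, 171.8]), array([373.9, 172.8])] [array([375.3, 173.8]), array([372.4, 171.9]), array([383.6, 168.9]), array([380.6, 167.1])]
0.1 top [array([195. , 261.5]), array([203.2, 260.9]), array([207.8, 260.6]), array([211.3, 260.3])] sc [array([382.5, 168.3]), array([378. , 170.4]), array([375.4, 171.6]), array([373.4, 172.6])] [array([374.8, 173.6]), array([372.1, 171.5]), array([383.8, 169.3]), array([381.1, 167.3])]
0.2 top [array([195.1, 260.6]), array([203.2, 260.9]), array([207.8, 261. ]), array([211.3, 261.1])] sc [array([382.9, 168.6]), array([378. , 170.4]), array([375.2, 171.4]), array([373.1, 172.2])] [array([374.2, 173.3]), array([371.9, 171.2]), array([384.1, 169.6]), array([381.7, 167.5])]
0.3 top [array([195.2, 259.8]), array([203.2, 260.9]), array([207.7, 261.5]), array([211.2, 262. ])] sc [array([383.2, 168.9]), array([378. , 170.4]), array([375. , 171.3]), array([372.7, 171.9])] [array([373.7, 173. ]), array([371.
[... 3212 characters left out ...]
70  59  42  25  16  18  22  33  53  68  70  62  42  25   9   0   6
   20  36  47  54  54  60]
 [108  87  74  57  34  20  17  17  19  26  31  36  36  28  17   8   5  10
   25  42  54  64  66  70]
 [115  90  80  69  48  29  19  20  17  21  16  18  19  17  12   9  11  22
   39  56  68  75  74  79]
 [124  98  84  76  62  41  28  21  18  17  18  17  16  14  14  16  25  39
   58  73  79  79  77  91]
 [141 110  90  81  75  62  44  30  24  22  21  20  18  19  22  29  43  57
   72  80  81  78  82 108]
 [153 126  98  84  82  75  67  52  42  34  32  32  34  40  44  55  66  73
   78  78  76  79 100 129]
 [162 143 117  97  85  81  77  72  64  58  55  56  60  66  68  73  77  77
   76  76  85 103 129 152]]
```

The pointer stands at about 0.42 rad, which puts the bar's yaw at about -102.7°. The orange mark is at yaw -158.9°. Next I move above the dial.

>>> {"op": "step_arm", "data": {
  "targets": [
    [[0.8,0.004,0.025,0,4],[0.8,0.01,0.06,0,10],[0.8,0.015,0.1,0,16],[0.8,0.02,0.13,0,21],[0.6,0.024,0.154,0,24],[0.5,0.024,0.154,0,24],[0.5,0.024,0.154,0,24],[0.5,0.024,0.154,0,24],[0.5,0.024,0.154,0,24]]
  ]
}}

```text
clock: 12.08
tool_pos: [0.4232, 0.2611, 0.3439]
ee_rot: [[-0.224, -0.974, -0.001], [-0.974, 0.224, -0.001], [0.001, 0.001, -1.0]]
ft_force: [-0.2, 0.6, -0.4]
grip_width: 0.0467
finger_force: 0.0
```

```bash
python3 -c "
from h import *
go((.4227,.2609,.060),-102.7)"
```

```text
shift mm [ -0.1   0.3 283.9] turn -0.3 now [0.4232 0.2611 0.3439] yaw -102.97 q6 -1.11 w 0.0467 F [-0.2  0.6 -0.4] t 12.0833
```

Descending to just above the bar's level, then checking before going round the bar.

>>> {"op": "step_arm", "data": {
  "targets": [
    [[0.5,0,0,0.03,0],[0.5,0,0,0.07,0],[0.5,0,0,0.11,0],[0.5,0,0,0.15,0],[0.5,0,0,0.19,0],[0.5,0,0,0.22,0],[0.5,0,0,0.24,0],[0.5,0,0,0.24,0],[0.5,0,0,0.24,0],[0.5,0,0,0.24,0]]
  ]
}}

```text
clock: 12.92
tool_pos: [0.4239, 0.2617, 0.1055]
ee_rot: [[-0.224, -0.975, 0.002], [-0.975, 0.224, 0.001], [-0.001, -0.001, -1.0]]
ft_force: [-0.3, -0.1, 0.3]
grip_width: 0.0437
finger_force: 0.0
```

```bash
python3 -c "
from h import *
go((.4227,.2609,.060),-102.7)"
```

```text
shift mm [ 1.1  1.1 45.5] turn -0.3 now [0.4239 0.2617 0.1055] yaw -102.95 q6 -1.11 w 0.0437 F [-0.3 -0.1  0.3] t 12.9167
```

>>> {"op": "step_arm", "data": {
  "targets": [
    [[0.5,0,0.001,0.015,0],[0.5,0,0.001,0.03,0],[0.5,0,0.001,0.04,0],[0.5,0,0.001,0.044,0],[0.5,0,0.001,0.044,0],[0.5,0,0.001,0.044,0]]
  ]
}}

```text
clock: 13.42
tool_pos: [0.4225, 0.2618, 0.0619]
ee_rot: [[-0.224, -0.975, 0.002], [-0.975, 0.224, 0.002], [-0.002, -0.001, -1.0]]
ft_force: [-0.1, 0.0, -0.0]
grip_width: 0.0435
finger_force: 0.0
```

>>> {"op": "step_arm", "data": {
  "targets": [
    [[0.3,0,0,0,0],[0.2,0,0,0,0],[0.1,0,0,0,0],[0,0,0,0,0],[0,0,0,0,0],[0,0,0,0,0],[0,0,0,0,0],[0,0,0,0,0]]
  ],
  "force": 10
}}

```text
clock: 14.08
tool_pos: [0.422, 0.261, 0.0608]
ee_rot: [[-0.224, -0.975, 0.001], [-0.975, 0.224, 0.0], [-0.0, -0.001, -1.0]]
ft_force: [1.5, -0.0, 0.7]
grip_width: 0.0141
finger_force: 10.0
```

```bash
python3 -c "
from h import *
go((.4227,.2609,.060),-158.9);print(r.read_state()['torque'])"
```

```text
shift mm [-0.  -0.7  0.8] turn 55.9 now [0.422  0.261  0.0608] yaw -102.96 q6 -1.11 w 0.0141 F [ 1.5 -0.   0.7] t 14.0833
[-0.2818 -0.5507 -0.0412]
```

>>> {"op": "step_arm", "data": {
  "targets": [
    [[0,0,0,0,5],[0,0,0,0,10],[0,0,0,0,15],[0,0,0,0,20],[0,0,0,0,25],[0,0,0,0,30],[0,0,0,0,36],[0,0,0,0,42],[0,0,0,0,48],[0,0,0,0,53],[0,0,0,0,56],[0,0,0,0,56]]
  ]
}}

```text
clock: 15.08
tool_pos: [0.4212, 0.2617, 0.0608]
ee_rot: [[-0.934, -0.358, -0.0], [-0.358, 0.934, 0.001], [-0.0, 0.001, -1.0]]
ft_force: [-4.1, 3.1, 2.6]
grip_width: 0.0141
finger_force: 10.0
```

>>> {"op": "step_arm", "data": {
  "targets": [
    [[0,0,0,0,0],[0,0,0,0,0],[0,0,0,0,0],[0,0,0,0,0]]
  ]
}}

```text
clock: 15.42
tool_pos: [0.4213, 0.2617, 0.0608]
ee_rot: [[-0.933, -0.36, -0.0], [-0.36, 0.933, 0.001], [-0.0, 0.001, -1.0]]
ft_force: [-4.9, 3.2, 2.8]
grip_width: 0.0139
finger_force: 10.0
```

```bash
python3 -c "
from h import *
go((.4227,.2609,.060),-158.9);print(r.read_state()['torque'])"
```

```text
shift mm [-1.  -1.3  0.8] turn 0.0 now [0.4213 0.2617 0.0608] yaw -158.89 q6 -2.08 w 0.0139 F [-4.9  3.2  2.8] t 15.4167
[ 1.1675  1.3077 -0.0458]
```

Release, rise, and look.

>>> {"op": "step_arm", "data": {
  "targets": [
    [[0.3,0,0,0,0],[0.5,0,0,0,0],[0.5,0,0,0,0],[0.5,0,0,0,0],[0.5,0,0,0,0],[0.5,0,0,-0.01,0],[0.5,0,0,-0.04,0],[0.5,0,0,-0.08,0],[0.5,0,0,-0.12,0],[0.5,0,0,-0.16,0],[0.5,0,0,-0.2,0],[0.5,0,0,-0.24,0]]
  ]
}}

```text
clock: 16.42
tool_pos: [0.4213, 0.2603, 0.3027]
ee_rot: [[-0.933, -0.359, 0.0], [-0.359, 0.933, 0.0], [-0.0, 0.0, -1.0]]
ft_force: [1.1, 1.3, -0.9]
grip_width: 0.0433
finger_force: 0.0
```

>>> {"op": "step_arm", "data": {
  "targets": [
    [[0.5,0.03,0,-0.02,0],[0.5,0.06,0,-0.03,0],[0.5,0.06,0,-0.03,0],[0.5,0.06,0,-0.03,0],[0.5,0.06,0,-0.03,0],[0.5,0.06,0,-0.03,0]]
  ]
}}

```text
clock: 16.92
tool_pos: [0.3659, 0.2395, 0.3296]
ee_rot: [[-0.933, -0.359, -0.001], [-0.359, 0.933, -0.002], [0.002, -0.001, -1.0]]
ft_force: [-0.6, -0.2, 0.7]
grip_width: 0.0432
finger_force: 0.0
```

```bash
python3 -c "
from h import *
import cv2
go((.4227,.2609,.060),-158.9)
s=capture('scene');t=capture('top')
v=[.4923,.2953,1.7686];P=pose(v)
for a in(1.2,1.3,1.4,1.5,1.6):
  f=lambda rr:(P@np.array([-.02-rr*np.cos(a),.075+rr*np.sin(a),.084,1]))[:3]
  print(a,[proj('scene',f(k)).round(1) for k in(-.021,.012,.021)])
o=np.zeros((600,800,3),np.uint8);o[:400]=cv2.resize(s,None,fx=1.25,fy=1.25)[:400,:800][:400]
o[300:600,500:]=cv2.resize(s[160:190,360:390],None,fx=10,fy=10,interpolation=2)
o[400:600,:500]=0;o[400:500,:500]=cv2.resize(s,None,fx=1.25,fy=1.25)[400:500,:500]
o[300:600,0:300]=cv2.resize(t[230:290,170:230],None,fx=5,fy=5,interpolation=2)
cv2.imwrite('pics/c10.png',cv2.convertScaleAbs(o,alpha=1.3))
"
```

```text
shift mm [-61.2  -0.1 269.5] turn -0.1 now [0.3659 0.2395 0.3296] yaw -158.98 q6 -2.16 w 0.0432 F [-0.6 -0.2  0.7] t 16.9167
1.2 [array([383.7, 172.1]), array([374.8, 169.4]), array([372.4, 168.7])]
1.3 [array([383.4, 172.4]), array([374.9, 169.3]), array([372.6, 168.4])]
1.4 [array([383.1, 172.7]), array([375.1, 169.1]), array([372.9, 168.1])]
1.5 [array([382.8, 173. ]), array([375.3, 168.9]), array([373.3, 167.8])]
1.6 [array([382.4, 173.3]), array([375.5, 168.8]), array([373.7, 167.6])]
```

View pics/c10.png

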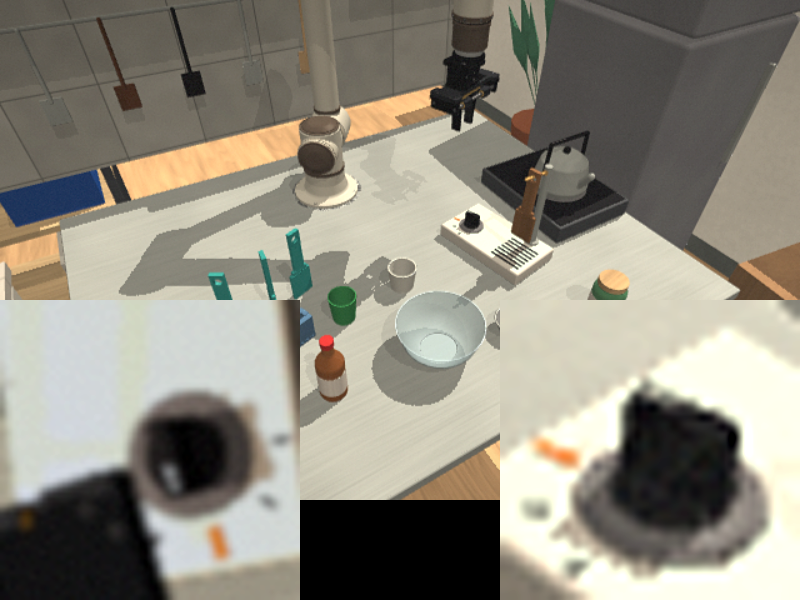

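The spatula still hangs on the peg at about (425,165). In the top crop the pointer, at (172,475), lies parallel to the line from the dial's centre to the orange mark at (220,540). Nothing else looks moved and the gripper is clear, so I'll hand it in.

```bash
python3 -c "
from h import *
print(r.finish_job())"
```

```text
the job is handed in; nothing more can be done
None
```

I hung the spatula on the rack's peg and let it go, then turned the dial to the orange mark (within about 2° in the last picture), and handed the job in at about 17 s; nothing else looked moved in the parts of the scene I could see.

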